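# Hang the soft-faced mallet back in its ring beside the measuring machine

### The job

Put the mallet away: lift it out of the sloping rest and drop it handle-first down through the empty wide ring of the tool stand until its head catches on the ring, hanging upright by itself. Let it go only when it is nearly home rather than letting it fall from a height, and do not knock over or push away the other things on the granite.

Things in the scene. Friction and masses are not known exactly. Their poses are not given: they have to be found in the camera images.
- mallet_head (a point): Centre of the loose mallet's head (mallet 0.22 to 0.42 kg). The head is a cylinder along this frame's y, 84 mm long: a steel middle 36 mm in diameter and 42 mm long (grip it here, fingers closing along x) with a white nylon face 38 mm in diameter and 21 mm long at each end. The handle runs from the head along -z. At the start y is level and z leans 20 degrees from vertical, towards the robot.
- mallet_foot (a point): Centre of the end face of the mallet's wooden handle, 145 mm from the head's centre along the mallet's -z. The handle is 22 mm (x) by 26 mm (y) with rounded edges. In the rest, an approach to the head along the handle's line (-z) leaves room for both fingers.
- rest: Fixed sloping aluminium rest, base 125 x 75 mm; origin: middle of the base's underside, x points the way the handle's lower end points. At the start the head's centre is 170 mm above the table, 30 mm from the origin along -x. The 48 mm wide tray holds the handle from 42 mm below the head's centre to its end; it is open above, so the mallet lifts straight up out of it.
- ring_stand_mouth (a point): Centre of the upper face of the fixed wide aluminium ring, 150 mm above the table; its z is up. Hole vertical, open at both ends, 48 mm in diameter; ring 72 mm outer, 14 mm thick. A 16 mm post carries it 46 mm off on its +x side, 2 mm lower than its top; base 12 mm thick below. With the mallet hung, its head's centre is 19 mm above this point and its handle clears the base by 12 mm.
- key_stand_mouth (a point): Centre of the upper face of the narrow ring (hole 20 mm, outer 42 mm, top 150 mm above the table) on a second fixed stand of the same build, post 31 mm from the centre on its +x side. It already holds the T-handled key; leave it.
- tkey: Loose T-handled key hanging in the narrow ring: black bar 80 mm long and 14 mm in diameter along y, steel shank 112 mm down. Origin at the bar's centre, 157 mm above the table. Leave it.
- vblock: Loose steel V-block 70 x 45 x 38 mm on the table, origin under its centre. Leave it.
- ring_gauge: Loose plain steel ring gauge lying flat on the table, 68 mm outer, 40 mm inner diameter, 22 mm high, origin under its centre. Leave it.
- gauge_block: Loose steel gauge block 100 x 35 x 20 mm on the table, origin under its centre. Leave it.
- mallet: The same mallet as a whole; its origin and axes are those of mallet_head.
Things that resemble listed ones, but are neither listed nor needed, are in the scene too. There is more than one size of the mallet; the job needs the larger. Leave any yellow look-alike of the part that bears ring_stand_mouth alone.

How it is judged:
By the outcome, as a careful person would: the job done as asked, in the order asked, and still so for the second after the job is handed in, with the robot touching nothing.
It also fails if it takes over 54 s, if anything falls off the work surface, if the arm or the gripper's body presses on something with over 40 N, if the wrist force passes 120 N, or if a joint passes its speed limit or range.

### The arm

A 6-joint arm with a two-finger parallel gripper is mounted at the origin on the work surface. World frame = base frame: x ahead of the robot, y to its left, z up, the work surface at z = 0. Lengths are in m, angles in rad, forces in N, time in s.
With the tool pointing down it reaches from about 0.375 to 0.9 m from the base axis. Payload 3.1 kg.
Tool frame: the origin (TCP) lies between the finger pads; the fingertips stand 8 mm ahead of it and the grasp point (between the pads) lies 11 mm behind it; z points along the fingers, y is the line along which they close (so a half turn about z gives the same grasp; the last joint's range is limited). The gripper opens to 87 mm and grips with 3 to 60 N. Pads are 19 mm wide; open, the fingers measure 117 mm over their backs; the gripper's body (75 mm by 190 mm) begins 51 mm behind the grasp point.
Start: joints at [-0.178, 0.527, 1.433, -0, 1.181, -0.178], TCP at [0.625, 0, 0.231] pointing down, gripper open.
Joint ranges: [-3.08, 3.08], [-0.75, 2.2], [0.22, 2.44], [-1.43, 4.57], [0, 2.65], [-2.85, 2.85]. Speed limits (rad/s): [2.79, 2.79, 3.14, 3.14, 3.14, 3.14].

### API

Orientations are given as a unit quaternion [x, y, z, w].
In Python, from rig import robot, vision, job gives the robot as it stands.
- The arm moves only by the shell command python3 -m handwheel 'ROWS' [OPENING] [FORCE]. ROWS is JSON, a list of rows, each a list of 4 numbers: the shift along the tool's x, y, z as a fraction of full scale, then the turn about the tool's z as a fraction of full scale. A call has 1 to 20 rows; each row is the pose to reach, as a shift and turn from the pose commanded when the call began, along the tool's axes at that moment, turning the shorter way round; what a row does not reach only later rows make up. Full scale, the value 1, is 300 mm for a shift and 2 pi rad for a turn. A row lasts 1/12 s, in which the tool goes at most 41.7 mm and 7.16 degrees, less where a joint would pass 70% of its speed; a pose out of reach is approached as far as the arm can. A call with a number of a shift or a turn outside -1 to 1 is refused whole. A call with a gripper value outside its range is refused whole. OPENING is the opening in per cent of the stroke, from 0 (shut) to 100 (fully open), set as the call begins (- or left out, the last holds). The fingers move at their own pace and stop on an object; FORCE is the grip in N (left out, the last holds). Time passes only in rows, so rows that repeat a pose let the fingers close. It gives the time, the measured TCP pose, the force, the opening and the grip force at its end, in the units of the state.
- robot.get_obs(): the state, without advancing time (a new reading comes with each control period).
- vision.camera(name): name is "scene" or "side" or "wrist"; returns a dict with "frame" (400x640x3 uint8, red, green, blue), "K" (3x3 intrinsics, pixels), "cam_to_world" (4x4, takes a point from camera to world coordinates); the wrist camera has in their place "hand_eye" (4x4, takes a point from camera to tool coordinates, whose origin is the TCP and whose axes are the flange's). Camera axes: x right, y down, z forward; pixel columns grow to the right and rows downward; lengths in m; the calibration is good to about 2 mm. A picture is of the moment at which its call begins: read the wrist's pose just before it. There is no depth.
- job.hand_in(): hands the job in; it is judged then, once.
Trained networks look in the newest picture that a camera, given by its name, has taken for a name from the list of things; names that differ only in an ending like _2 or _b are one class to them, and where a whole thing is asked for, a point or a joint stands for the part that bears it (a point fixed in the world has none). Each returns a list of dicts, best first, with "conf" (0 to 1); they miss things now and then, are a little off and sometimes report something else, mostly with a low value. They report only what shows in the picture. A call takes as long as a camera call. They do not tell look-alikes from the thing itself.
- vision.look_for(camera, label): "point" ([row, column] in pixels, amid what is visible of it).
- vision.outline_of(camera, label): "mask" (400x640 bool, what is visible of it) and "point" ([row, column] in pixels, amid what is visible of it).
The state is a dict: "time": time; "q": joint angles; "joint_velocities": joint speeds; "joint_torque": joint torques, N m; "position": TCP position; "tool_rot": TCP orientation; "ft_force": force on the tool from outside, world axes, zero at the start; "moment": the same for the moment, N m; "grip_width": finger opening in m; "grip_force": force on a finger pad.
Only numpy, scipy, OpenCV 4.12 (cv2) and the standard library are available. Lean on these libraries where they do the work, as an engineer would, in place of code of your own. Each camera call takes 0.05 s, during which the arm holds its last target. There are 200 camera calls.

## Working session

There is one attempt and no reset: what is moved stays moved. The work goes in short steps, Python scripts to look and compute and a shell command to move; the robot and the scene stay as the last step left them, time stands still between calls to the robot, and variables do not carry over. Pictures are saved under pics/ and viewed, at most 10 in all, crops included, and the job is handed in when it is done.

```bash
ls; mkdir -p pics
python3 - <<'E'
from rig import robot,vision,job
import cv2
o=robot.get_obs();print(o)
for c in("scene","side","wrist"):
    d=vision.camera(c);cv2.imwrite(f"pics/{c}0.png",d["frame"][:,:,::-1])
    print(c,d["K"].tolist(),d.get("cam_to_world",d.get("hand_eye")).tolist())
    for l in("mallet","mallet_head","mallet_foot","rest","ring_stand_mouth","key_stand_mouth","tkey"):
        print(l,[(r["point"],round(r["conf"],2)) for r in vision.look_for(c,l)])
E
```

```text
pics
{'time': 0.0, 'q': array([-1.78523273e-01,  5.28467257e-01,  1.43388619e+00, -5.76648806e-06,
        1.18138672e+00, -1.78498660e-01]), 'joint_velocities': array([-9.82146488e-05, -4.19448972e-04, -2.36247552e-03, -1.61447067e-04,
        2.54036330e-03,  6.96735576e-05]), 'joint_torque': array([-5.45745443e-04, -4.40045428e+01, -1.76593530e+01,  6.32597599e-02,
        5.83207863e-02, -1.53719384e-04]), 'position': array([6.24294510e-01, 1.40607410e-04, 2.29576066e-01]), 'tool_rot': array([ 7.07114300e-01,  7.07098447e-01, -6.14567725e-04, -8.80492338e-04]), 'ft_force': array([-0.35807069,  0.2683561 , -0.2484435 ]), 'moment': array([0.0060783 , 0.05382044, 0.02061488]), 'grip_force': 0.0, 'grip_width': 0.08704374749780257}
scene [[390.07151807286584, 0.0, 318.3385819825779], [0.0, 390.07151807286584, 207.02835881276556], [0.0, 0.0, 1.0]] [[0.16465768301301334, 0.6333521663204601, -0.756143426105105, 1.1703723505571704], [0.9861314013269872, -0.12187323755144983, 0.11265777064011392, -0.09049190182857149], [-0.020801604304924937, -0.7642067438762288, -0.6446358242235947, 0.670
[... 1250 characters left out ...]
15.1], 0.53)]
wrist [[330.88151494650907, 0.0, 319.54691033590865], [0.0, 330.88151494650907, 199.45035762834047], [0.0, 0.0, 1.0]] [[0.00012203004077119647, -0.9577709462520856, -0.2875322584059942, 0.07928407347623875], [0.9999999681262028, 0.00018043138247115213, -0.00017661287579644988, 0.00041934822927258697], [0.00022103452406114146, -0.2875322276891732, 0.9577709377423387, -0.15382064957510544], [0.0, 0.0, 0.0, 1.0]]
mallet [([336.6, 290.5], 0.97), ([273.5, 167.2], 0.26)]
mallet_head [([340.4, 287.6], 0.76)]
mallet_foot [([338.6, 287.8], 0.77)]
rest [([322.7, 267.9], 0.66), ([44.0, 130.2], 0.45)]
ring_stand_mouth [([14.6, 286.0], 0.64)]
key_stand_mouth []
tkey [([197.5, 320.1], 0.56)]
```

View pics/scene0.png

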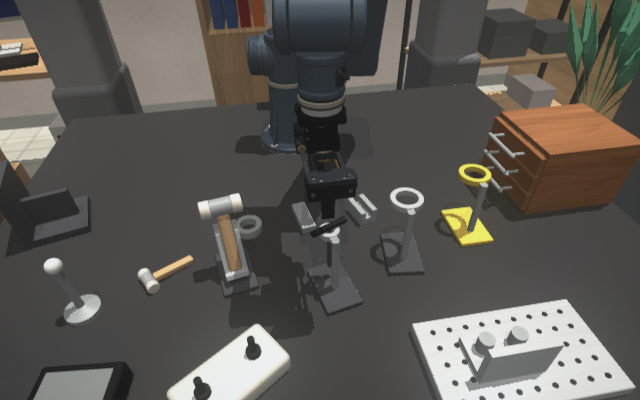

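View pics/side0.png

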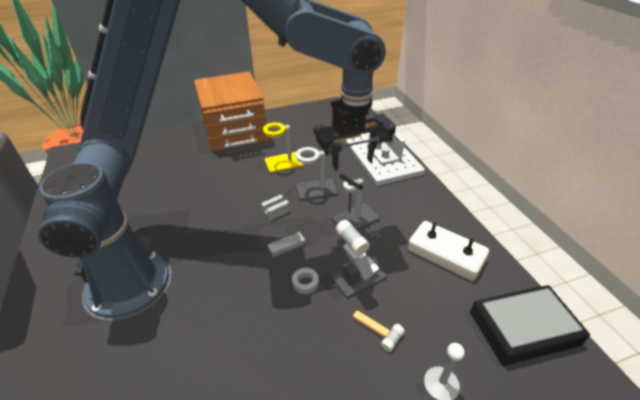

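The scene view shows the mallet in its rest, with its head at about (207,221). The small mallet lies at (275,160). The grey ring is at (198,407), the yellow look-alike at (175,475), and the T-key stand at (230,332). The side view agrees: head (237,351), grey ring (155,308), yellow ring (129,274).

```bash
cat > h.py <<'E'
from rig import robot,vision,job
import numpy as np,cv2
from scipy.spatial.transform import Rotation as R
def T(name,d,o):
    if name!="wrist": return d["cam_to_world"]
    M=np.eye(4);M[:3,:3]=R.from_quat(o["tool_rot"]).as_matrix();M[:3,3]=o["position"];return M@d["hand_eye"]
def ray(K,M,p): # p=[row,col]
    v=M[:3,:3]@np.linalg.solve(K,[p[1],p[0],1]);return M[:3,3],v/np.linalg.norm(v)
def plane(K,M,p,z):
    c,v=ray(K,M,p);return c+v*(z-c[2])/v[2]
def tri(rs):
    A=[np.eye(3)-np.outer(v,v) for c,v in rs];return np.linalg.solve(sum(A),sum(a@c for a,(c,v) in zip(A,rs)))
E
python3 - <<'E'
from h import *
D={}
for c in("scene","side"):
    d=vision.camera(c);D[c]=(d["K"],d["cam_to_world"])
    for l in("mallet","mallet_head","rest","ring_stand_mouth","tkey","vblock","gauge_block"):
        for r in vision.outline_of(c,l):
            m=r["mask"];ys,xs=np.nonzero(m)
            if len(ys) and r["conf"]>.4: print(c,l,round(r["conf"],2),r["point"],len(ys),ys.min(),ys.max(),xs.min(),xs.max())
P={"head":((207,221),(237,351),.17),"leftface":((208.5,205),None,.17),"rightface":((204.5,238),None,.17),"foot":((272,232),None,.035),"ring":((198,407),(155,308),.15),"yellow":((175,475),(129,274),.15),"tkey":((228,329),(182,350),.157),
"ringbase":((253,403),(190,318),.012)}
for n,(a,b,z) in P.items():
    print(n,plane(*D["scene"],a,z).round(4),b and plane(*D["side"],b,z).round(4),b and tri([ray(*D["scene"],a),ray(*D["side"],b)]).round(4))
E
```

```text
scene mallet 0.9 [272.9, 159.1] 754 256 293 138 193
scene mallet 0.68 [218.0, 225.7] 1556 194 271 198 242
scene mallet_head 0.77 [270.5, 159.3] 746 256 293 138 192
scene mallet_head 0.64 [218.3, 229.3] 1575 195 271 198 242
scene rest 0.74 [270.2, 234.1] 1694 220 298 213 257
scene ring_stand_mouth 0.65 [246.1, 405.6] 2214 188 275 380 424
scene ring_stand_mouth 0.58 [216.6, 470.2] 2076 164 247 441 493
scene tkey 0.65 [216.3, 229.0] 1560 194 271 197 242
scene tkey 0.55 [230.9, 329.8] 316 218 266 312 345
scene vblock 0.67 [210.8, 360.8] 629 195 225 348 377
scene gauge_block 0.82 [215.0, 305.0] 422 203 232 293 314
side mallet 0.89 [328.4, 387.3] 682 312 351 354 402
side mallet 0.63 [237.5, 350.2] 585 220 254 337 367
side mallet_head 0.88 [328.3, 384.2] 705 311 350 353 403
side mallet_head 0.59 [238.1, 351.2] 599 220 254 336 368
side rest 0.86 [276.0, 354.5] 1421 244 295 332 384
side ring_stand_mouth 0.89 [180.3, 311.5] 1170 146 199 296 337
side ring_stand_mouth 0.69 [159.2, 283.9] 810 123 171 263 302
side tkey 0.77 [183.6, 349.8] 191 174 210 340 362
side vblock 0.75 [205.8, 275.4] 461 195 219 262 288
side vblock 0.46 [212.7, 357.3] 878 178 229 332 378
side gauge_block 0.77 [243.1, 289.4] 426 234 254 269 303
side gauge_block 0.55 [274.6, 304.5] 469 268 292 292 317
head [ 0.546 -0.195  0.17 ] [ 0.5408 -0.1933  0.17  ] [ 0.542  -0.1941  0.1684]
leftface [ 0.5447 -0.2266  0.17  ] None None
rightface [ 0.5445 -0.1611  0.17  ] None None
foot [ 0.6011 -0.1948  0.035 ] None None
ring [0.5658 0.1895 0.15  ] [0.5609 0.1833 0.15  ] [0.5625 0.1905 0.1461]
yellow [0.5158 0.3671 0.15  ] [0.5027 0.3675 0.15  ] [0.505  0.3753 0.1433]
tkey [0.6332 0.0091 0.157 ] [0.6246 0.0098 0.157 ] [0.6269 0.0115 0.153 ]
ringbase [0.5949 0.1878 0.012 ] [0.588  0.1749 0.012 ] [0.5907 0.1884 0.004 ]
```

```bash
python3 -m handwheel '[[0,0,-0.2,0],[-0.1,-0.05,-0.3,0],[-0.647,-0.27,-0.3,0],[-0.647,-0.27,-0.3,0],[-0.647,-0.27,-0.3,0],[-0.647,-0.27,-0.3,0],[-0.647,-0.27,-0.3,0],[-0.647,-0.27,-0.3,0],[-0.647,-0.27,-0.3,0],[-0.647,-0.27,-0.3,0]]' 100
python3 - <<'E'
from h import *
o=robot.get_obs();d=vision.camera("wrist");M=T("wrist",d,o);print(o["position"])
cv2.imwrite("pics/w1.png",d["frame"][:,:,::-1])
for l in("mallet","mallet_head"):
  for r in vision.outline_of("wrist",l):
    ys,xs=np.nonzero(r["mask"]);print(l,r["conf"],r["point"],ys.min(),ys.max(),xs.min(),xs.max(),plane(d["K"],M,r["point"],.17))
E
```

```text
time: 2.83
position: [0.5441, -0.1934, 0.3205]
tool_rot: [0.707, 0.707, 0.0, -0.0]
ft_force: [0.6, 0.1, 0.1]
grip_width: 0.0868
grip_force: 0.0
[ 0.54405745 -0.19341355  0.32046073]
mallet 0.85 [264.1, 327.3] 222 279 298 357 [ 0.55234005 -0.27415886  0.17      ]
mallet 0.8 [178.9, 324.3] 143 236 291 362 [ 0.54890276 -0.1851248   0.17      ]
mallet_head 0.8 [262.0, 329.2] 221 279 298 357 [ 0.55425743 -0.27178907  0.17      ]
mallet_head 0.76 [181.5, 322.9] 144 237 291 361 [ 0.54759076 -0.18764231  0.17      ]
```

View pics/w1.png

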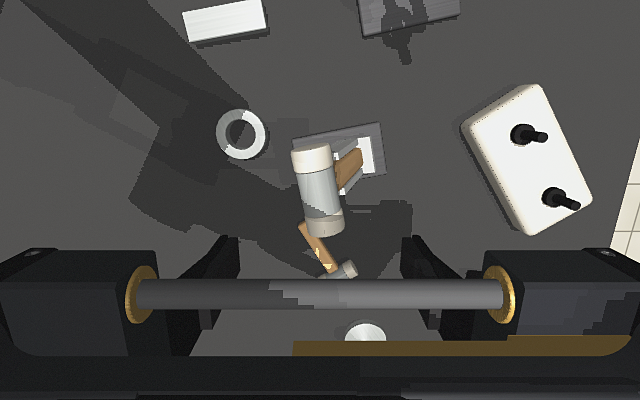

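The wrist view shows the head's corners at about (152,291), (150,331), (230,307) and (224,344). It is yawed about 10° from the tool's x, with the handle running down to the right into the rest.

Run:
```python
from h import *
o=robot.get_obs();d=vision.camera("wrist");M=T("wrist",d,o)
r=min(vision.outline_of("wrist","mallet_head"),key=lambda r:abs(r["point"][0]-180))
m=r["mask"];f=d["frame"].astype(int)
# head: non-brown pixels
m&=(f[...,0]-f[...,2]<35)
hd=cv2.morphologyEx(m.astype(np.uint8),cv2.MORPH_OPEN,np.ones((9,9)))
n,lab,st,_=cv2.connectedComponentsWithStats(hd);print(st)
pts=np.argwhere(lab==1+np.argmax(st[1:,4]))
box=cv2.boxPoints(cv2.minAreaRect(pts[:,::-1].astype(np.float32)));print(box)
W=[plane(d["K"],M,(b[1],b[0]),.17)[:2] for b in box];print(np.round(W,4),np.mean(W,0))
for a,b in((( 151,311)),((227,325.5))):
    print(plane(d["K"],M,(a,b),.17))
```

```text
[[     0      0    640    400 252604]
 [   292    144     51     94   3396]]
[[289.16162 149.32202]
 [328.10522 140.6033 ]
 [348.5083  231.73697]
 [309.5647  240.45569]]
[[ 0.5167 -0.1566]
 [ 0.5524 -0.1486]
 [ 0.5734 -0.2378]
 [ 0.5349 -0.2473]] [ 0.54434874 -0.19757369]
[ 0.53675923 -0.15809147  0.17      ]
[ 0.55063922 -0.23287923  0.17      ]
```

```bash
python3 -m handwheel '[[-0.008,0,0.07,-0.0306],[-0.008,0,0.14,-0.0306],[-0.008,0,0.21,-0.0306],[-0.008,0,0.28,-0.0306],[-0.008,0,0.35,-0.0306],[-0.008,0,0.42,-0.0306],[-0.008,0,0.48,-0.0306],[-0.008,0,0.523,-0.0306],[-0.008,0,0.523,-0.0306],[-0.008,0,0.523,-0.0306]]' 100
python3 -m handwheel '[[0,0,0,0],[0,0,0,0],[0,0,0,0],[0,0,0,0],[0,0,0,0],[0,0,0,0],[0,0,0,0],[0,0,0,0],[0,0,0,0],[0,0,0,0]]' 0 30
```

```text
time: 3.92
position: [0.544, -0.1957, 0.1631]
tool_rot: [0.636, 0.772, -0.0, -0.001]
ft_force: [0.6, -0.1, 0.1]
grip_width: 0.087
grip_force: 0.0
time: 4.75
position: [0.5437, -0.1965, 0.1636]
tool_rot: [0.636, 0.772, -0.0, -0.0]
ft_force: [-1.0, 0.3, 0.3]
grip_width: 0.0351
grip_force: 30.0
```

```bash
python3 -m handwheel '[[0,0,-0.03,0],[0,0,-0.08,0],[0,0,-0.15,0],[0,0,-0.23,0],[0,0,-0.31,0],[0,0,-0.4,0],[0,0,-0.5,0],[0,0,-0.6,0],[0,0,-0.67,0],[0,0,-0.7,0],[0,0,-0.7,0]]'
python3 - <<'E'
from h import *
a=[vision.camera(c)["frame"] for c in("scene","side")]
cv2.imwrite("pics/lift.png",np.vstack([a[0][20:320,120:520],a[1][60:360,200:600]])[:,:,::-1])
E
```

```text
time: 5.67
position: [0.5447, -0.1968, 0.3762]
tool_rot: [0.636, 0.772, 0.0, 0.002]
ft_force: [0.4, -0.5, -2.4]
grip_width: 0.0355
grip_force: 30.0
```

View pics/lift.png

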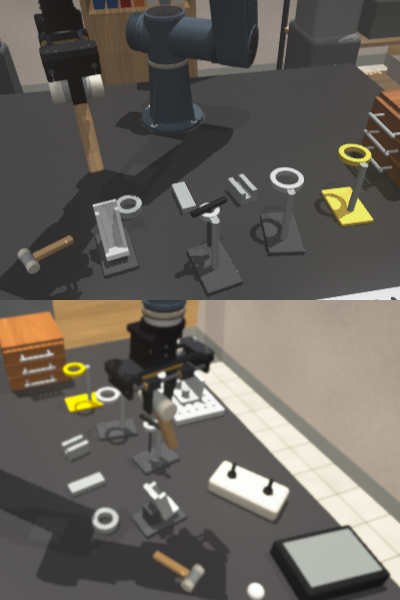

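Lifted cleanly and held, with the tilt kept. I'll turn it so the foot points to +y, away from the stand's post, and carry it halfway.

```bash
python3 -m handwheel '[[0.02,0.005,0,-0.0185],[0.06,0.015,0,-0.038],[0.11,0.027,0,-0.057],[0.16,0.04,0,-0.076],[0.21,0.052,0,-0.095],[0.26,0.065,0,-0.114],[0.31,0.077,0,-0.133],[0.36,0.09,0,-0.152],[0.41,0.1,0,-0.171],[0.46,0.115,0,-0.19],[0.51,0.127,0,-0.209],[0.54,0.135,0,-0.219],[0.55,0.137,0,-0.219],[0.55,0.137,0,-0.219]]'
python3 - <<'E'
from h import *
print(robot.get_obs()["q"])
rs=[]
for c in("scene","side"):
    d=vision.camera(c);K,M=d["K"],d["cam_to_world"];f=d["frame"]
    cv2.imwrite(f"pics/{c}2.png",f[:,:,::-1])
    for l in("mallet_foot","mallet_head"):
        print(c,l,[(r["point"],round(r["conf"],2)) for r in vision.look_for(c,l)])
    for r in vision.outline_of(c,"ring_stand_mouth"):
        ys,xs=np.nonzero(r["mask"])
        if r["conf"]<.4: continue
        m=r["mask"]&(np.arange(400)[:,None]<ys.min()+(26 if c=="scene" else 20))
        m=(m&(f.min(2)>130)).astype(np.uint8)
        cs,_=cv2.findContours(m,cv2.RETR_EXTERNAL,cv2.CHAIN_APPROX_NONE)
        if not cs: continue
        h=cv2.convexHull(max(cs,key=len));e=cv2.fitEllipse(h)
        print(c,r["conf"],e,plane(K,M,e[0][::-1],.15))
E
```

```text
time: 6.93
position: [0.5518, -0.0258, 0.3716]
tool_rot: [0.001, 1.0, 0.0, -0.002]
ft_force: [0.1, 0.2, -2.8]
grip_width: 0.035
grip_force: 30.0
[-2.48942804e-01  2.94398503e-01  1.41706801e+00 -9.56824713e-05
  1.43448003e+00 -1.81673975e+00]
scene mallet_foot [([123.1, 307.3], 0.82), ([273.0, 159.4], 0.76), ([265.4, 232.3], 0.38)]
scene mallet_head [([272.3, 159.4], 0.72), ([121.3, 308.6], 0.65), ([262.5, 231.4], 0.64)]
scene 0.89 ((484.0, 184.5), (4.471151351928711, 6.834814548492432), 106.84503173828125) [0.55269369 0.36969643 0.15      ]
scene 0.66 ((407.4671630859375, 199.75497436523438), (24.67911720275879, 34.86192321777344), 108.78328704833984) [0.57161049 0.18846597 0.15      ]
side mallet_foot [([327.1, 382.6], 0.88), ([130.9, 322.2], 0.84)]
side mallet_head [([129.5, 324.6], 0.88), ([326.5, 380.6], 0.68), ([276.1, 304.1], 0.65)]
side 0.87 ((306.9176025390625, 154.3172607421875), (15.123913764953613, 22.31826400756836), 89.33557891845703) [0.55894544 0.1878719  0.15      ]
side 0.63 ((286.9130554199219, 126.21739196777344), (2.283500909805298, 4.573614597320557), 118.15496826171875) [0.54792073 0.36957394 0.15      ]
```

```bash
python3 -m handwheel '[[0,0.05,0,0],[-0.01,0.13,0,0],[-0.02,0.23,0,0],[-0.03,0.33,0,0],[-0.037,0.42,0,0],[-0.037,0.49,0,0],[-0.037,0.53,0,0],[-0.037,0.543,0,0],[-0.037,0.543,0,0],[-0.037,0.543,0,0]]'
python3 - <<'E'
from h import *
o=robot.get_obs();F={}
for c in("scene","side","wrist"):
    d=vision.camera(c);f=d["frame"];K,M=d["K"],T(c,d,o);F[c]=f
    cv2.imwrite(f"pics/{c}3.png",f[:,:,::-1])
    print(c,[(r["point"],round(r["conf"],2)) for r in vision.look_for(c,"ring_stand_mouth")])
s=F["scene"][40:240,300:500];t=F["side"][60:220,220:420]
s=cv2.resize(s,None,fx=2,fy=2);t=cv2.resize(t,(400,320))[:400]
t=np.vstack([t,np.zeros((80,400,3),np.uint8)])
cv2.imwrite("pics/hov.png",np.hstack([s,t])[:,:,::-1])
E
```

```text
time: 8.17
position: [0.5644, 0.1352, 0.3736]
tool_rot: [0.002, 1.0, -0.001, -0.0]
ft_force: [0.6, -0.6, -1.4]
grip_width: 0.0354
grip_force: 30.0
scene [([246.0, 403.9], 0.68), ([219.0, 469.2], 0.67)]
side [([180.8, 314.5], 0.92), ([154.0, 282.4], 0.8)]
wrist [([153.0, 361.1], 0.63), ([122.8, 489.6], 0.59)]
```

View pics/hov.png

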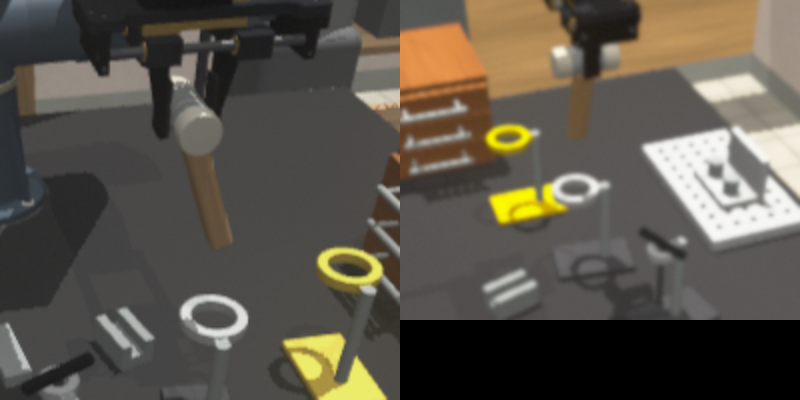

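View pics/wrist3.png

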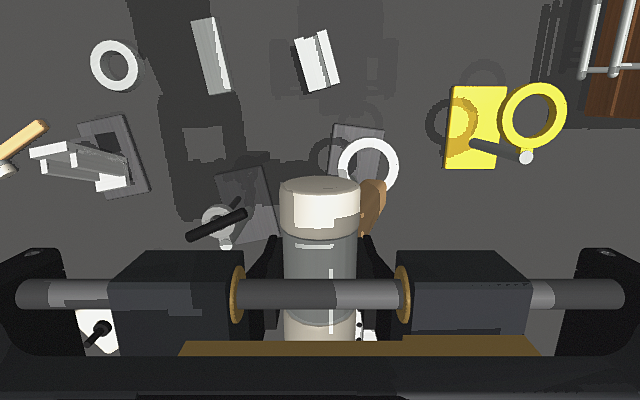

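Run:
```python
from h import *
o=robot.get_obs();D={}
for c in("scene","side","wrist"):
    d=vision.camera(c);D[c]=(d["K"],T(c,d,o))
    f=d["frame"].astype(int)
    if c=="wrist":
        m=((f.min(2)>185)&(f.max(2)-f.min(2)<25)).astype(np.uint8); m[:,:325]=0;m[:125]=0;m[205:]=0;m[:,410:]=0
        m[178:,:362]=0
        n,l,s,_=cv2.connectedComponentsWithStats(m);print(s[1:][s[1:,4]>50])
print("ring",plane(*D["scene"],(197.8,407),.15),plane(*D["side"],(153.6,308.5),.15),plane(*D["wrist"],(165,369),.15))
print("ring tri",tri([ray(*D["scene"],(197.8,407)),ray(*D["side"],(153.6,308.5)),ray(*D["wrist"],(165,369))]))
print("foot",tri([ray(*D["scene"],(160,410.5)),ray(*D["side"],(126,308.5))]))
print("head",o["position"])
for a in((.5644,.1352,.38),): # head predicted px in wrist
    K,M=D["wrist"];v=np.linalg.inv(M)@[*a,1];p=K@v[:3];print(p[:2]/p[2])
```

```text
[[337 138  61  52 960]]
ring [0.56517313 0.18969911 0.15      ] [0.56464312 0.18983414 0.15      ] [0.55773255 0.19263115 0.15      ]
ring tri [0.56178591 0.19197325 0.14769135]
foot [0.56613801 0.18419297 0.24705195]
head [0.56446722 0.13531474 0.37370341]
[318.91686741 265.89522472]
```

Measured: ring about (0.563, 0.190, 0.15), foot about (0.566, 0.184, 0.247), tilt still 20° with the foot towards +y. Next I'll lower to just above the ring and check.

```bash
python3 -m handwheel '[[0.005,-0.006,0.04,0],[0.005,-0.006,0.1,0],[0.005,-0.006,0.16,0],[0.005,-0.006,0.22,0],[0.005,-0.006,0.26,0],[0.005,-0.006,0.267,0],[0.005,-0.006,0.267,0],[0.005,-0.006,0.267,0]]'
python3 - <<'E'
from h import *
F={c:vision.camera(c)["frame"] for c in("scene","side")}
s=cv2.resize(F["scene"][80:230,340:490],(400,400),interpolation=2);t=cv2.resize(F["side"][70:190,250:370],(400,400),interpolation=2)
cv2.imwrite("pics/hov2.png",np.hstack([s,t])[:,:,::-1])
E
```

```text
time: 9.28
position: [0.5635, 0.1344, 0.2943]
tool_rot: [0.001, 1.0, 0.0, 0.001]
ft_force: [0.4, -0.5, -2.7]
grip_width: 0.0351
grip_force: 30.0
```

View pics/hov2.png

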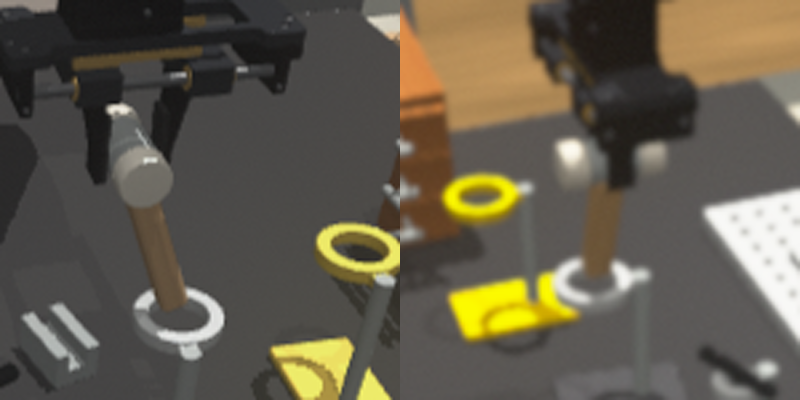

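Both views show the foot just above the hole: scene crop (172,305) against ring centre (180,315), side crop (597,277) against (597,282). I'll insert it along the handle's line.

```bash
python3 -m handwheel '[[0,0.012,0.033,0],[0,0.03,0.083,0],[0,0.049,0.135,0],[0,0.067,0.185,0],[0,0.085,0.235,0],[0,0.103,0.285,0],[0,0.12,0.33,0],[0,0.127,0.35,0],[0,0.127,0.35,0],[0,0.127,0.35,0]]'
```

```text
time: 10.22
position: [0.5631, 0.1726, 0.1886]
tool_rot: [0.001, 1.0, -0.0, 0.0]
ft_force: [0.8, -0.6, -2.6]
grip_width: 0.0353
grip_force: 30.0
```

```bash
python3 -m handwheel '[[0,0.015,0,0],[0,0.03,0,0],[0,0.045,0,0],[0,0.06,0,0],[0,0.075,0,0],[0,0.093,0,0],[0,0.093,0,0]]' - 14
python3 - <<'E'
from h import *
F={c:vision.camera(c)["frame"] for c in("scene","side")}
s=cv2.resize(F["scene"][120:270,340:490],(400,400),interpolation=2);t=cv2.resize(F["side"][90:210,250:370],(400,400),interpolation=2)
cv2.imwrite("pics/in.png",np.hstack([s,t])[:,:,::-1])
E
```

```text
time: 10.8
position: [0.5628, 0.2006, 0.189]
tool_rot: [0.001, 1.0, -0.001, 0.0]
ft_force: [-0.5, -4.0, -1.2]
grip_width: 0.0354
grip_force: 14.0
```

View pics/in.png

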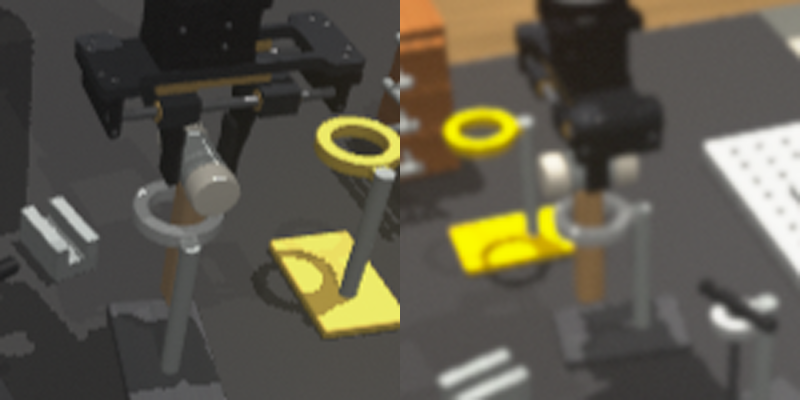

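The handle is through the ring and now parallel to the post. I'll re-centre it and lower.

```bash
python3 -m handwheel '[[0,-0.015,0,0],[0,-0.033,0.01,0],[0,-0.033,0.03,0],[0,-0.033,0.05,0],[0,-0.033,0.065,0],[0,-0.033,0.076,0],[0,-0.033,0.076,0],[0,-0.033,0.076,0]]'
python3 -m handwheel '[[0,0,0.004,0],[0,0,0.008,0],[0,0,0.008,0]]'
```

```text
time: 11.57
position: [0.5632, 0.1907, 0.1669]
tool_rot: [0.001, 1.0, 0.0, 0.0]
ft_force: [-1.4, -1.8, 7.3]
grip_width: 0.0355
grip_force: 14.0
time: 11.82
position: [0.5636, 0.1907, 0.1664]
tool_rot: [0.001, 1.0, 0.0, 0.001]
ft_force: [-6.2, -1.6, 16.0]
grip_width: 0.0354
grip_force: 14.0
```

Run:
```python
from h import *
F={c:vision.camera(c)["frame"] for c in("scene","side")}
s=cv2.resize(F["scene"][130:270,350:490],(400,400),interpolation=2);t=cv2.resize(F["side"][100:200,260:360],(400,400),interpolation=2)
cv2.imwrite("pics/in2.png",np.hstack([s,t])[:,:,::-1])
```

```text
(no output)
```

View pics/in2.png

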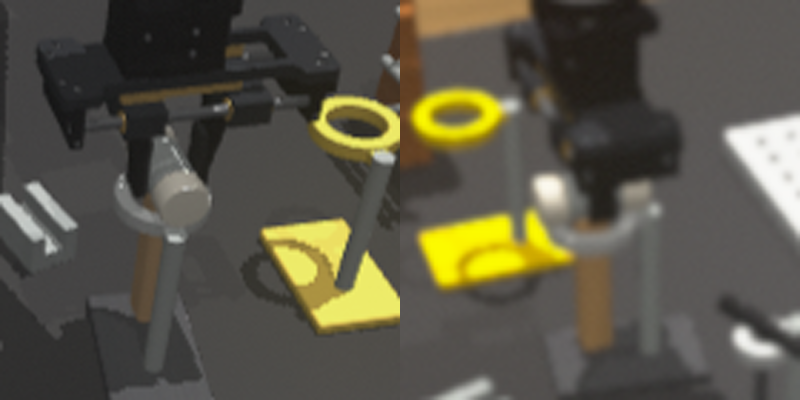

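The head is down on the ring (contact force 7–16 N) and the handle is upright inside it. Releasing and lifting clear.

```bash
python3 -m handwheel '[[0,0,-0.006,0],[0,0,-0.006,0],[0,0,-0.006,0],[0,0,-0.006,0],[0,0,-0.006,0],[0,0,-0.006,0],[0,0,-0.006,0],[0,0,-0.006,0],[0,0,-0.006,0],[0,0,-0.006,0]]' 100
python3 -m handwheel '[[0,0,-0.03,0],[0,0,-0.08,0],[0,0,-0.14,0],[0,0,-0.21,0],[0,0,-0.28,0],[0,0,-0.35,0],[0,0,-0.4,0],[0,0,-0.4,0],[0,0,-0.4,0],[0,0,-0.4,0],[0,0,-0.4,0],[0,0,-0.4,0]]'
python3 - <<'E'
from h import *
F={c:vision.camera(c)["frame"] for c in("scene","side")}
s=cv2.resize(F["scene"][120:300,320:500],(400,400),interpolation=2);t=cv2.resize(F["side"][100:220,250:370],(400,400),interpolation=2)
cv2.imwrite("pics/end.png",np.hstack([s,t])[:,:,::-1])
E
```

```text
time: 12.75
position: [0.5629, 0.1905, 0.1651]
tool_rot: [0.001, 1.0, 0.0, -0.0]
ft_force: [0.1, 0.0, -0.1]
grip_width: 0.0861
grip_force: 0.0
time: 13.75
position: [0.5622, 0.1904, 0.2837]
tool_rot: [0.001, 1.0, -0.0, -0.001]
ft_force: [1.0, -0.0, -0.9]
grip_width: 0.0869
grip_force: 0.0
```

View pics/end.png

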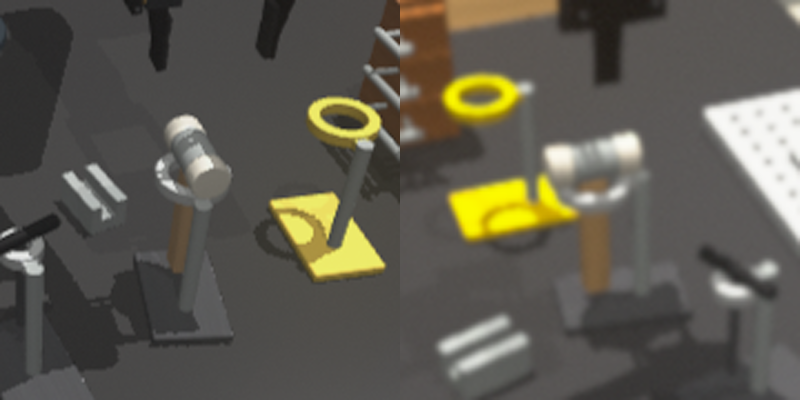

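The mallet hangs upright in the grey ring with its head seated on it, and the other stands and objects nearby look undisturbed.

```bash
python3 -c "
from rig import job
print(job.hand_in())"
```

```text
the job is handed in; nothing more can be done
None
```

The mallet now hangs upright by its head in the wide grey ring, released with its head already resting on the ring, and the job was handed in at about 14 s of robot time.

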